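Fetch the boxed-in cup from a packed kiln shelf

ROBOT

A 6-joint arm with a two-finger parallel gripper is mounted at the origin on the work surface. World frame = base frame: x ahead of the robot, y to its left, z up, the work surface at z = 0. Lengths are in m, angles in degrees, forces in N, time in s.
With the tool pointing down it reaches from about 0.275 to 0.725 m from the base axis. Payload 5.6 kg.
Tool frame: the origin (TCP) lies on the centre line of the jaws, within the pads' length; the fingertips stand 11 mm ahead of it and the grasp point (between the pads) lies 8 mm behind it; z points along the fingers, y is the direction in which the jaws open and shut (so a half turn about z gives the same grasp; the last joint's range is limited). The gripper opens to 85 mm and grips with 20 to 120 N. Pads are 22 mm wide; open, the fingers measure 114 mm over their backs; the gripper's body (76 mm by 85 mm) begins 54 mm behind the grasp point. The pads swing forward as they close: fully open they stand 13 mm farther back than shut.
Start: joints at [-53.766, 14.616, 6.199, 0, -81.583, -16.306], TCP at [0.187, -0.517, 0.242] pointing down, gripper open.
Joint ranges: [-168.99, 168.99], [-69.2, 112.95], [-62.41, 85.93], [-164.36, 98.24], [-168.68, -3.75], [-174.98, 174.98]. Speed limits (degrees/s): [147.25, 147.25, 180, 180, 180, 180].

INTERFACE

Orientations are given as a 3x3 rotation matrix whose columns are the frame's x, y, z axes.
In Python, from workcell import sense, grab_frame, calibration, finish_job, boxes_of, outline_of, landmark_of gives the robot as it stands.
- The arm moves only by the tool move_arm, never from a script. Its argument "rows" is a list of rows, each a list of 4 numbers: the shift along the tool's x, y, z in m, then the turn about the tool's z in degrees. In form: [[tx, ty, tz, turn], ...]. A call has 1 to 8 rows; each row is the pose to reach, as a shift and turn from the pose commanded when the call began, along the tool's axes at that moment; what a row does not reach only later rows make up. A row lasts 1/8 s, in which the tool goes at most 62.5 mm and 10.7 degrees, less where a joint would pass 70% of its speed; a pose out of reach is approached as far as the arm can. A call with a gripper value outside its range is refused whole. "grip" is the opening in per cent of the stroke, from 0 (shut) to 100 (fully open), set as the call begins (left out, the last holds). The fingers move at their own pace and stop on an object; the grip force is fixed at half the most. Time passes only in rows, so rows that repeat a pose let the fingers close. It gives the time, the measured TCP pose, the force and the opening at its end, in the units of the state.
- sense(): the state, without advancing time (a new reading comes with each control period).
- grab_frame(name): name is "side" or "top" or "wrist"; returns the picture (384x512x3 uint8, red, green, blue); there is no depth.
- calibration(name): a dict with "fx", "fy", "cx", "cy" (pixels), "rvec" (rotation vector, rad) and "tvec" (3), from world to camera coordinates, as OpenCV has them; the wrist camera has in their place "hand_eye" (4x4, takes a point from camera to tool coordinates, whose origin is the TCP and whose axes are the flange's). Camera axes: x right, y down, z forward; pixel columns grow to the right and rows downward; lengths in m; the calibration is good to about 2 mm. A picture is of the moment at which its call begins: read the wrist's pose just before it. calibration takes no time and is no camera call.
- finish_job(): hands the job in, once; it reports no verdict.
Trained networks look in the newest picture that a camera, given by its name, has taken for a name from the list of things; names that differ only in an ending like _2 or _b are one class to them, and where a whole thing is asked for, a point or a joint stands for the part that bears it (a point fixed in the world has none). Each returns a list of dicts, best first, with "conf" (0 to 1); they miss things now and then, are a little off and sometimes report something else, mostly with a low value. They report only what shows in the picture. A call takes as long as a camera call. They do not tell look-alikes from the thing itself.
- boxes_of(camera, label): "box" ([left, top, width, height] in pixels, round what is visible of it).
- outline_of(camera, label): "pixels" (384x512 bool, what is visible of it) and "box" ([left, top, width, height] in pixels, round what is visible of it).
- landmark_of(camera, label): "pixel" ([row, column] in pixels: a listed point, or the origin of a listed thing).
The state is a dict: "t": time; "joint_pos": joint angles; "joint_velocities": joint speeds; "joint_efforts": joint torques, N m; "eef_pos": TCP position; "orientation": TCP orientation; "force": force on the tool from outside, world axes, zero at the start; "wrist_torque": the same for the moment, N m; "finger_gap": finger opening in m.
Only numpy, scipy, OpenCV 4.12 (cv2) and the standard library are available. Lean on these libraries where they do the work, as an engineer would, in place of code of your own. Each camera call takes 0.05 s, during which the arm holds its last target. There are 200 camera calls.

TASK

The low cup at the back of the packed kiln shelf still needs its painted band: first lift the three tall pots that box it in over to the ware board, then stand the cup in the middle of the banding wheel. After that put each tall pot back on the spot on the shelf where it stood, so that the packing stays as it was. Bisque ware chips easily, so set every pot down gently and upright, knock nothing over, and leave the glaze jar and the brush pot where they are.

Things in the scene. Friction and masses are not known exactly. Their poses are not given: they have to be found in the camera images.
- cup: The low cup: a plain round straight-sided cup of unglazed reddish-buff bisque clay, outer diameter 62, height 58, wall 5, open at the top, about 150 g. It stands at the back (far side) of the kiln shelf, boxed in by the three tall pots, which leave no room for a gripper around it. Origin: centre of its underside; z up.
- bottle_vase: Tall pot, bottle-shaped, same clay: round body of diameter 62 up to height 70, shoulder narrowing from there to height 108, then a straight round neck of diameter 34 from height 108 to the top at 155; about 360 g. Origin: centre of its underside; z up.
- cylinder_vase: Tall pot, a plain round cylinder open at the top, same clay: diameter 60 all the way up, height 140, wall 5, about 360 g. Origin: centre of its underside; z up.
- square_vase: Tall pot, slab-built and square, open at the top, same clay: 54 x 54 all the way up, height 130, wall 6, about 360 g. Origin: centre of its underside; x and y are square to its faces; z up.
- kiln_shelf: Fixed pale kiln shelf, a slab 229 (its x) x 305 (its y) on short props; its flat top, on which the four pots stand, is 40 above the table and above its origin. Origin: on the table under its middle; x points to its back, away from the robot. The cup is near (62, 0); the tall pots near (-16, 0), (40, 76) and (40, -76), in any order. Nothing marks the spots: note where each pot stands.
- ware_board: Fixed empty plywood ware board, 400 (its x, long axis) x 160 (its y), the side place for the tall pots; its flat top is 24 above the table and above its origin. It lies to one side of the shelf (left or right varies). Origin: on the table under its middle.
- banding_wheel: Fixed banding wheel (a decorator's hand turntable): dark cast foot and a round aluminium head of diameter 200 with concentric rings; the flat top of the head is 62 above the table and above the origin. The head turns freely about its middle with slight friction. It stands on the other side of the shelf from the ware board. Origin: on the table, on the wheel's axis.
- glaze_jar: Bystander: grey plastic jar with a white lid and a paper band, diameter 84, height 105, beyond the kiln shelf. Origin: centre of its underside. Leave it alone.
- brush_pot: Bystander: white pot of diameter 72, height 90, with four brushes standing up to about 185, beyond the kiln shelf. Origin: centre of its underside. Leave it alone.
Things that resemble listed ones, but are neither listed nor needed, are in the scene too. Leave any purple look-alike of the cylinder_vase alone.

How it is judged:
By the outcome, as a careful person would: the job done as asked, in the order asked, and still so for the second after the job is handed in, with the robot touching nothing.
It also fails if it takes over 141 s, if anything falls off the work surface, if the arm or the gripper's body presses on something with over 40 N, if the wrist force passes 120 N, or if a joint passes its speed limit or range.

## Working session

There is one attempt and no reset: what is moved stays moved. The work goes in short steps, Python scripts to look and compute and a tool call to move; the robot and the scene stay as the last step left them, time stands still between calls to the robot, and variables do not carry over. Pictures are saved under pics/ and viewed, about 12 in all and at most 16, crops included, and the job is handed in when it is done.

Besides the shell and the picture viewer there is one more tool, called as a command line: name --pt "numbers of a row" for each row, then --argument value for the rest. move_arm: Moves the arm, as the interface text tells. Its arguments: {"type":"object","properties":{"rows":{"type":"array"},"grip":{"type":"number"}},"required":["rows"]}

```bash
mkdir -p pics; cat > h.py <<'E'
import numpy as np, cv2
from workcell import *
def save(im,n): cv2.imwrite('pics/'+n,cv2.cvtColor(im,cv2.COLOR_RGB2BGR))
def cam(name,s=None):
    c=calibration(name);K=np.array([[c['fx'],0,c['cx']],[0,c['fy'],c['cy']],[0,0,1.]])
    if 'hand_eye' in c:
        s=s or sense();T=np.eye(4);T[:3,:3]=s['orientation'];T[:3,3]=s['eef_pos']
        W=T@np.array(c['hand_eye']);R=W[:3,:3].T;t=-R@W[:3,3]
    else: R=cv2.Rodrigues(np.array(c['rvec'],float))[0];t=np.array(c['tvec'],float).ravel()
    return K,R,t
def toz(C,u,v,z):
    K,R,t=C;d=R.T@np.linalg.solve(K,[u,v,1.]);o=-R.T@t
    return (o+d*(z-o[2])/d[2])
def proj(C,p):
    K,R,t=C;q=K@(R@np.array(p,float)+t);return q[:2]/q[2]
E
python3 - <<'E'
from h import *
s=sense();print(s['t'],s['eef_pos'],s['orientation'])
ims=[grab_frame(n) for n in('top','side')]
save(np.vstack(ims)[:, :] if 0 else cv2.resize(np.hstack(ims),(800,300)),'a.png')
save(cv2.resize(ims[0],(800,600)),'top.png');save(cv2.resize(ims[1],(800,600)),'side.png')
H=dict(cup=.098,bottle_vase=.195,cylinder_vase=.18,square_vase=.17,kiln_shelf=0,ware_board=0,banding_wheel=0,glaze_jar=0,brush_pot=0)
C=cam('top')
print('cam',-C[1].T@C[2])
for n in H:
    for d in landmark_of('top',n)[:3]:
        r,c=d['pixel'];print(n,'%.2f'%d['conf'],round(c),round(r),toz(C,c,r,.04 if H[n] else 0).round(3))
E
```

```text
0.0 [ 0.18735302 -0.51661042  0.24140188] [[-9.40153386e-01 -3.40750832e-01 -6.93042017e-04]
 [-3.40751533e-01  9.40151738e-01  1.76127311e-03]
 [ 5.14093799e-05  1.89202201e-03 -9.99998209e-01]]
cam [ 0.50769388 -0.01703532  1.093758  ]
cup 0.58 275 178 [ 0.573 -0.022  0.04 ]
bottle_vase 0.83 270 208 [ 0.498 -0.011  0.04 ]
bottle_vase 0.22 272 201 [ 0.515 -0.017  0.04 ]
cylinder_vase 0.87 380 151 [ 0.646 -0.277  0.04 ]
cylinder_vase 0.87 336 279 [ 0.329 -0.177  0.04 ]
cylinder_vase 0.73 237 99 [0.767 0.077 0.04 ]
square_vase 0.79 241 182 [0.561 0.06  0.04 ]
kiln_shelf 0.94 270 201 [ 0.515 -0.011  0.   ]
ware_board 0.78 135 204 [0.499 0.335 0.   ]
banding_wheel 0.74 236 98 [0.779 0.084 0.   ]
banding_wheel 0.70 270 200 [ 0.517 -0.012  0.   ]
glaze_jar 0.58 235 98 [0.777 0.086 0.   ]
brush_pot 0.95 290 97 [ 0.783 -0.057  0.   ]
```

View pics/top.png

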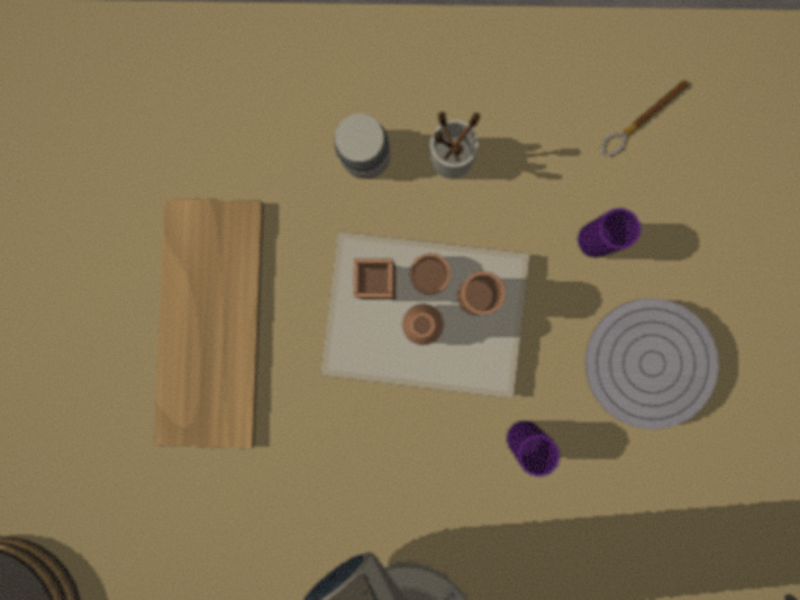

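View pics/side.png

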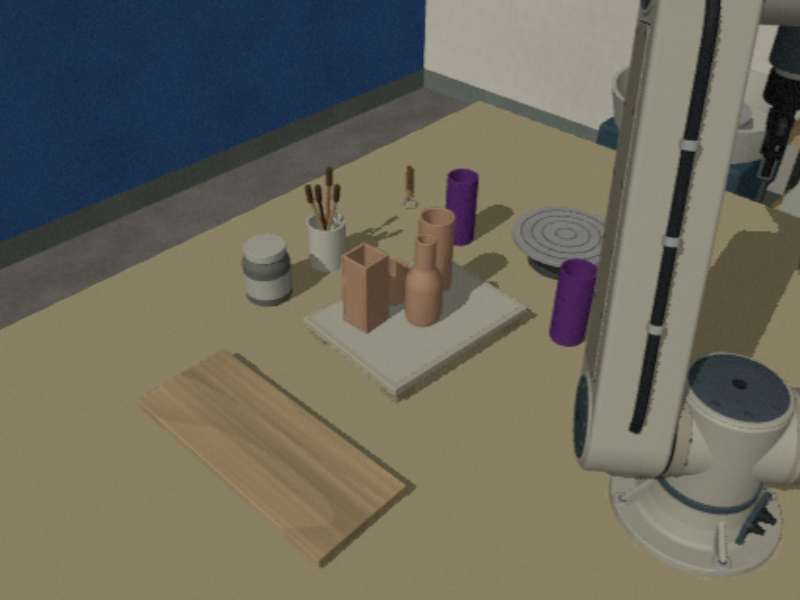

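The top view shows the ware board on the left (y+) and the wheel on the right at 800-px (652,363). On the shelf (800-px) are the square at (374,278), cup (431,273), cylinder (481,293) and bottle (421,325). Three things could be the cylinder: the purple ones at (620,235) and (535,450), and the reddish one at (481,293). The reddish one fits, because it is bisque clay and stands on the shelf. I'll measure it now and confirm it with a wrist crop from above.

```bash
cat >> h.py <<'E'
def shift(p,jaw,s=None):
    """tool-axis shift and z turn from present pose to TCP p with tool y at world angle jaw (mod 180)"""
    s=s or sense();R=np.array(s['orientation']);d=R.T@(np.array(p)-s['eef_pos'])
    cur=np.degrees(np.arctan2(R[1,1],R[0,1]));a=(cur-jaw+90)%180-90  # tool z is down: + turn lowers world angle
    return d.round(4),round(a,1)
E
python3 - <<'E'
from h import *
C=cam('top');k=1/1.5625
P=lambda u,v,z:toz(C,(u+.5)*k-.5,(v+.5)*k-.5,z)
co=np.array([P(u,v,.04) for u,v in[(340,235),(528,253),(513,396),(323,374)]])
print('shelf',co.round(3).tolist(),co.mean(0)); e=co[0]+co[3]-co[1]-co[2]
yv=np.degrees(np.arctan2(e[1],e[0]));print('shelf y dir',yv)
b=np.array([P(u,v,.024) for u,v in[(165,200),(262,202),(252,447),(155,446)]]);print('board',b.round(3).tolist(),b.mean(0))
m=co.mean(0)
ya=np.radians(yv);Y=np.array([np.cos(ya),np.sin(ya)]);X=np.array([Y[1],-Y[0]])
for n,u,v,z in[('cup',431,273,.098),('cyl',481.5,293,.18),('bot',421.5,325,.195),('sq',374,278,.17),('wheel',652,363,.062),('purA',620,229,.14),('purB',538,454,.14),('jar',362,137,.105),('brush',453,140,.09)]:
    p=P(u,v,z);q=p[:2]-m[:2];print(n,p.round(4),'shelf',(q@X).round(4),(q@Y).round(4))
print(calibration('wrist'))
print(shift([.50,-.02,.40],yv))
E
```

```text
shelf [[0.637, 0.122, 0.04], [0.616, -0.175, 0.04], [0.391, -0.157, 0.04], [0.417, 0.142, 0.04]] [ 0.51517255 -0.01726095  0.04      ]
shelf y dir 85.53048569440168
board [[0.689, 0.411, 0.024], [0.689, 0.252, 0.024], [0.296, 0.254, 0.024], [0.292, 0.411, 0.024]] [0.49151004 0.33206048 0.024     ]
cup [ 0.5763 -0.0237  0.098 ] shelf 0.0615 -0.0016
cyl [ 0.5452 -0.0926  0.18  ] shelf 0.0358 -0.0727
bot [ 0.4995 -0.0121  0.195 ] shelf -0.016 0.0039
sq [0.5624 0.0555 0.17  ] shelf 0.0415 0.0762
wheel [ 0.4503 -0.3634  0.062 ] shelf -0.0377 -0.3501
purA [ 0.6427 -0.2893  0.14  ] shelf 0.1484 -0.2613
purB [ 0.3222 -0.1806  0.14  ] shelf -0.1796 -0.1778
jar [0.7765 0.0846 0.105 ] shelf 0.2526 0.1219
brush [ 0.7787 -0.0516  0.09  ] shelf 0.2654 -0.0137
{'fx': 325.1046769745965, 'fy': 325.1046769745965, 'cx': 255.64142552288362, 'cy': 188.02645947851778, 'hand_eye': array([[-2.87654543e-04, -9.55462623e-01, -2.95112001e-01,
         7.64523183e-02],
       [ 9.99999501e-01, -5.57164076e-04,  8.29159945e-04,
        -8.56041032e-05],
       [-9.56657141e-04, -2.95111615e-01,  9.55462307e-01,
        -1.31462498e-01],
       [ 0.00000000e+00,  0.00000000e+00,  0.00000000e+00,
         1.00000000e+00]])}
(array([-0.4632,  0.3608, -0.1577]), np.float64(24.4))
```

move_arm --pt "-0.05 0.04 -0.02 3" --pt "-0.1 0.08 -0.04 6" --pt "-0.15 0.12 -0.06 9" --pt "-0.2 0.16 -0.08 12" --pt "-0.25 0.2 -0.09 15" --pt "-0.3 0.235 -0.11 18" --pt "-0.35 0.275 -0.12 21" --pt "-0.39 0.31 -0.14 24.4" --grip 100

```text
t: 1.55
eef_pos: [0.4403, -0.1057, 0.3771]
orientation: [[-0.997, 0.079, -0.0], [0.079, 0.997, 0.0], [0.0, 0.0, -1.0]]
force: [0.6, -1.0, -0.1]
finger_gap: 0.0854
```

```bash
python3 - <<'E'
from h import *
s=sense();print(s['t'],s['eef_pos'],s['joint_pos'],shift([.50,-.02,.40],85.5))
E
```

```text
1.55 [ 0.44026924 -0.10574372  0.3771077 ] [ 6.42742449e+00  3.24764058e+00  1.18802640e+01 -5.80732989e-03
 -9.86482531e+01 -1.00987085e+02] (array([-0.0527,  0.0902, -0.0229]), np.float64(-0.1))
```

move_arm --pt "-0.026 0.045 -0.01 0" --pt "-0.053 0.09 -0.023 0" --pt "-0.053 0.09 -0.023 0"

```text
t: 1.92
eef_pos: [0.5013, -0.0194, 0.3989]
orientation: [[-0.997, 0.074, -0.001], [0.074, 0.997, 0.0], [0.001, 0.0, -1.0]]
force: [0.1, -0.3, 0.4]
finger_gap: 0.0853
```

```bash
python3 - <<'E'
from h import *
s=sense();im=grab_frame('wrist');C=cam('wrist',s);print(s['t'],s['eef_pos'],np.round(s['joint_pos']))
yv=np.radians(85.5)
def ov(n,p,r,z):
    for a in np.linspace(0,2*np.pi,40):
        u=proj(C,[p[0]+r*np.cos(a),p[1]+r*np.sin(a),z]);cv2.circle(im2,(int(u[0]*1.5625),int(u[1]*1.5625)),1,(0,255,0),-1)
im2=cv2.resize(im,(800,600))
ov('cup',(.5763,-.0237),.031,.098);ov('cyl',(.5452,-.0926),.030,.18);ov('b',(.4995,-.0121),.017,.195);ov('sq',(.5624,.0555),.027,.17)
save(im2,'w1.png')
E
```

```text
1.925 [ 0.50133366 -0.01941861  0.39891962] [  16.   10.   22.   -0. -103. -110.]
```

View pics/w1.png

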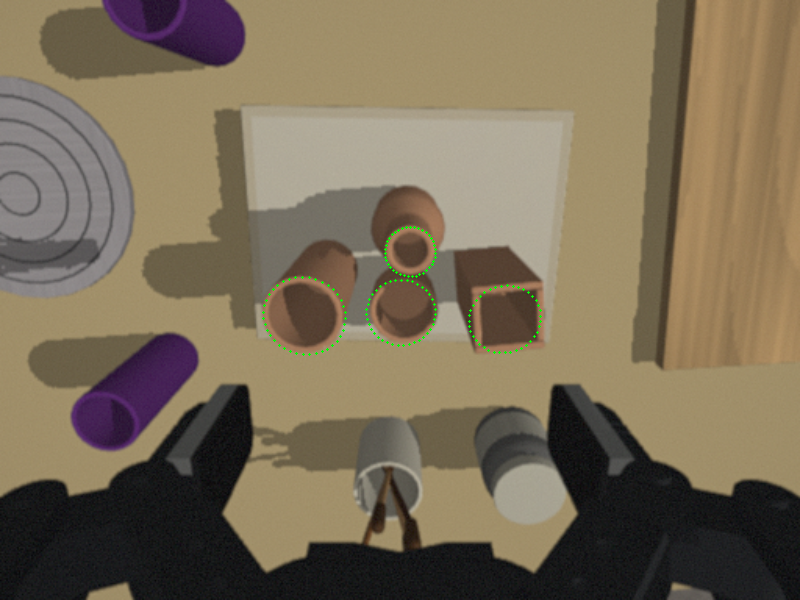

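The wrist view agrees with the top estimates to about 1–2 mm. The reddish cylinder, rim at (305,315), is confirmed as the one to move. The purple ones, at (108,415) and (175,30), stand off the shelf. I'll take the bottle first, by its neck.

move_arm --pt "0.0023 0.007 0.03 0" --pt "0.0023 0.007 0.075 0" --pt "0.0023 0.007 0.12 0" --pt "0.0023 0.007 0.16 0" --pt "0.0023 0.007 0.195 0" --pt "0.0023 0.007 0.22 0" --pt "0.0023 0.007 0.233 0" --pt "0.0023 0.007 0.233 0"

```text
t: 2.98
eef_pos: [0.4975, -0.0156, 0.1666]
orientation: [[-0.997, 0.079, -0.001], [0.079, 0.997, -0.0], [0.001, -0.001, -1.0]]
force: [0.6, 0.0, -0.0]
finger_gap: 0.0855
```

move_arm --pt "0 0 0 0" --pt "0 0 0 0" --pt "0 0 0 0" --pt "0 0 0 0" --pt "0 0 0 0" --pt "0 0 0 0" --grip 20

```text
t: 3.72
eef_pos: [0.4986, -0.0147, 0.1675]
orientation: [[-0.997, 0.078, 0.002], [0.078, 0.997, 0.0], [-0.002, 0.001, -1.0]]
force: [0.7, 2.4, 5.5]
finger_gap: 0.0325
```

move_arm --pt "0 0 -0.005 0" --pt "0 0 -0.02 0" --pt "0 0 -0.045 0" --pt "0 0 -0.08 0" --pt "0 0 -0.11 0" --pt "0 0 -0.135 0" --pt "0.004 0.01 -0.15 0" --pt "0.012 0.03 -0.15 0"

```text
t: 4.72
eef_pos: [0.4883, 0.0162, 0.3178]
orientation: [[-0.997, 0.079, 0.001], [0.079, 0.997, 0.0], [-0.001, 0.0, -1.0]]
force: [0.6, 0.2, -5.0]
finger_gap: 0.0327
```

move_arm --pt "0.012 0.03 0 0" --pt "0.028 0.07 0 0" --pt "0.046 0.115 0 0" --pt "0.064 0.16 0 0" --pt "0.083 0.205 0 0" --pt "0.1 0.25 0.0 0" --pt "0.115 0.285 0.0 0" --pt "0.125 0.31 0.02 0"

```text
t: 5.72
eef_pos: [0.3869, 0.3369, 0.2974]
orientation: [[-0.997, 0.076, 0.001], [0.076, 0.997, 0.002], [-0.001, 0.002, -1.0]]
force: [0.1, 0.8, -3.2]
finger_gap: 0.0325
```

move_arm --pt "0 0 0.03 0" --pt "0 0 0.065 0" --pt "0 0 0.095 0" --pt "0 0 0.12 0" --pt "0 0 0.132 0" --pt "0 0 0.138 0" --pt "0 0 0.141 0" --pt "0 0 0.141 0"

```text
t: 6.72
eef_pos: [0.3881, 0.3349, 0.1563]
orientation: [[-0.997, 0.078, 0.001], [0.078, 0.997, 0.001], [-0.001, 0.001, -1.0]]
force: [1.1, -0.4, -3.7]
finger_gap: 0.0324
```

move_arm --pt "0 0 0.001 0" --pt "0 0 0.002 0" --pt "0 0 0.003 0" --pt "0 0 0.004 0"

```text
t: 7.22
eef_pos: [0.3879, 0.3347, 0.1517]
orientation: [[-0.997, 0.078, 0.0], [0.078, 0.997, 0.0], [-0.0, 0.0, -1.0]]
force: [-0.1, 1.0, -5.0]
finger_gap: 0.0325
```

move_arm --pt "0 0 0.0005 0" --pt "0 0 0.001 0" --pt "0 0 0.001 0"

```text
t: 7.6
eef_pos: [0.3881, 0.3348, 0.1515]
orientation: [[-0.997, 0.078, 0.001], [0.078, 0.997, 0.0], [-0.001, 0.001, -1.0]]
force: [-0.9, -0.7, 3.4]
finger_gap: 0.0326
```

move_arm --pt "0 0 0 0" --pt "0 0 0 0" --pt "0 0 0 0" --pt "0 0 0 0" --grip 100

```text
t: 8.1
eef_pos: [0.3879, 0.3347, 0.1507]
orientation: [[-0.997, 0.078, 0.0], [0.078, 0.997, 0.0], [-0.0, 0.0, -1.0]]
force: [0.2, -0.3, -0.1]
finger_gap: 0.0853
```

move_arm --pt "0 0 -0.02 0" --pt "0 0 -0.06 0" --pt "0 0 -0.1 0" --pt "0 0 -0.14 0" --pt "0.0 0.0 -0.17 0" --pt "-0.02 -0.03 -0.18 0" --pt "-0.04 -0.07 -0.18 0" --pt "-0.06 -0.12 -0.18 0"

```text
t: 9.1
eef_pos: [0.4387, 0.2095, 0.3306]
orientation: [[-0.997, 0.077, -0.0], [0.077, 0.997, 0.0], [0.0, 0.0, -1.0]]
force: [1.2, -1.5, 0.3]
finger_gap: 0.0851
```

```bash
python3 - <<'E'
from h import *
s=sense();print(s['t'],s['eef_pos'],shift([.5452,-.0926,.33],85.5,s))
im=grab_frame('top');C=cam('top')
m=[(d['conf'],d['pixel']) for d in landmark_of('top','bottle_vase')[:2]];print(m,[toz(C,p[1],p[0],.024) for _,p in m])
save(cv2.resize(im[90:320,70:400],None,fx=2,fy=2),'t2.png')
E
```

```text
9.1 [0.43867877 0.20953461 0.33055273] (array([-0.1294, -0.2931,  0.0005]), np.float64(0.1))
[] []
```

View pics/t2.png

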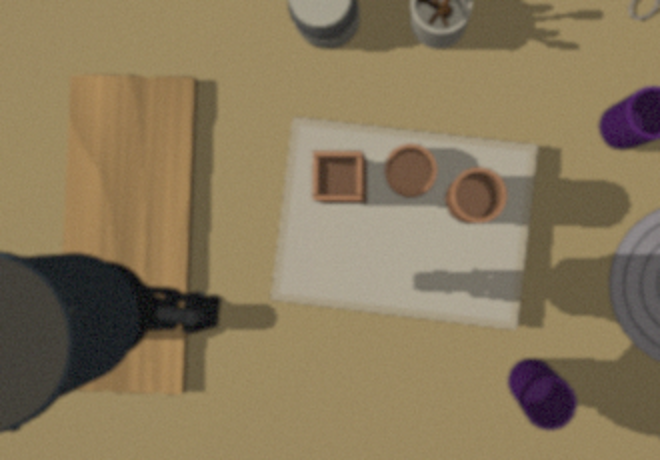

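move_arm --pt "-0.02 -0.045 0 0" --pt "-0.042 -0.095 0 0" --pt "-0.064 -0.145 0 0" --pt "-0.086 -0.195 0 0" --pt "-0.108 -0.245 0 0" --pt "-0.124 -0.28 0.01 0" --pt "-0.129 -0.294 0.02 0" --pt "-0.129 -0.294 0.03 0"

```text
t: 10.2
eef_pos: [0.5441, -0.0931, 0.2998]
orientation: [[-0.997, 0.079, -0.001], [0.079, 0.997, 0.0], [0.001, 0.0, -1.0]]
force: [0.2, 0.1, 0.6]
finger_gap: 0.0855
```

```bash
python3 - <<'E'
from h import *
s=sense();im=grab_frame('wrist');C=cam('wrist',s);print(s['t'],s['eef_pos'])
im2=cv2.resize(im,(800,600))
for (p,r,z) in [((.5763,-.0237),.031,.098),((.5452,-.0926),.03,.18)]:
    for a in np.linspace(0,2*np.pi,60):
        u=proj(C,[p[0]+r*np.cos(a),p[1]+r*np.sin(a),z]);cv2.circle(im2,(int(u[0]*1.5625),int(u[1]*1.5625)),1,(0,255,0),-1)
save(im2,'w2.png')
E
```

```text
10.2 [ 0.54406346 -0.09306621  0.29980643]
```

View pics/w2.png

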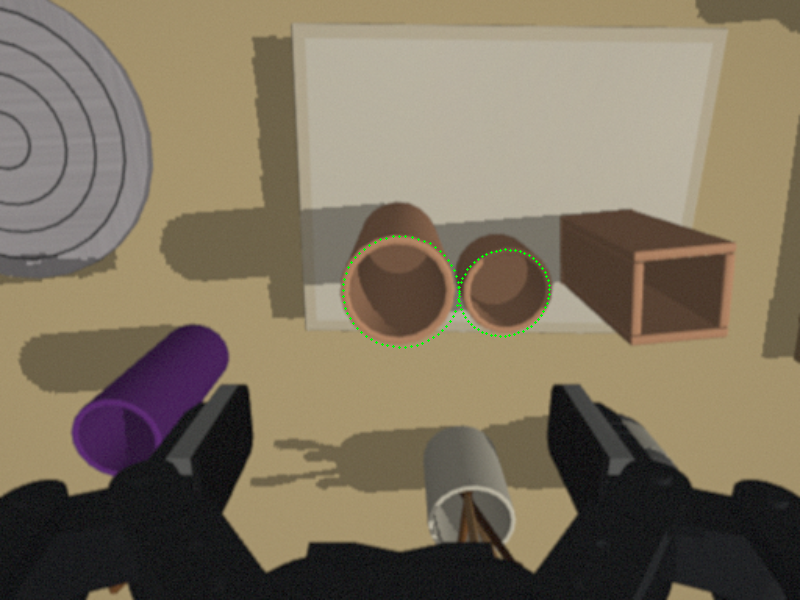

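The cylinder's rim is centred between the jaws, within 1 mm of the prediction. Descending.

move_arm --pt "0 0 0.02 0" --pt "0 0 0.05 0" --pt "0 0 0.08 0" --pt "0 0 0.105 0" --pt "0 0 0.128 0" --pt "0 0 0.143 0" --pt "0 0 0.15 0" --pt "0 0 0.15 0"

```text
t: 11.25
eef_pos: [0.5441, -0.0925, 0.1509]
orientation: [[-0.997, 0.077, 0.0], [0.077, 0.997, -0.0], [-0.0, -0.0, -1.0]]
force: [-0.1, -0.8, 1.1]
finger_gap: 0.0853
```

move_arm --pt "0 0 0 0" --pt "0 0 0 0" --pt "0 0 0 0" --pt "0 0 0 0" --pt "0 0 0 0" --grip 50

```text
t: 11.88
eef_pos: [0.5447, -0.0932, 0.1522]
orientation: [[-0.997, 0.078, 0.003], [0.078, 0.997, -0.001], [-0.003, -0.0, -1.0]]
force: [-1.2, -1.4, 5.1]
finger_gap: 0.06
```

move_arm --pt "0 0 -0.005 0" --pt "0 0 -0.02 0" --pt "0 0 -0.05 0" --pt "0 0 -0.09 0" --pt "0 0 -0.13 0" --pt "0 0 -0.165 0" --pt "0 0 -0.18 0" --pt "0 0.01 -0.18 0"

```text
t: 12.88
eef_pos: [0.5451, -0.0828, 0.3322]
orientation: [[-0.997, 0.079, 0.003], [0.079, 0.997, 0.0], [-0.003, 0.001, -1.0]]
force: [0.7, 0.4, -3.7]
finger_gap: 0.0593
```

move_arm --pt "0.006 0.03 0 0" --pt "0.015 0.075 0 0" --pt "0.025 0.125 0 0" --pt "0.036 0.18 0 0" --pt "0.047 0.235 0 0" --pt "0.058 0.29 0 0" --pt "0.068 0.34 0 0" --pt "0.076 0.38 0.01 0"

```text
t: 13.88
eef_pos: [0.4975, 0.3045, 0.3199]
orientation: [[-0.997, 0.077, -0.001], [0.077, 0.997, -0.0], [0.001, -0.0, -1.0]]
force: [1.4, -0.3, -4.0]
finger_gap: 0.0592
```

move_arm --pt "0.005 0.023 0.01 0" --pt "0.007 0.033 0.04 0" --pt "0.007 0.033 0.08 0" --pt "0.007 0.033 0.12 0" --pt "0.007 0.033 0.15 0" --pt "0.007 0.033 0.17 0" --pt "0.007 0.033 0.18 0" --pt "0.007 0.033 0.183 0"

```text
t: 14.88
eef_pos: [0.4941, 0.3351, 0.1372]
orientation: [[-0.997, 0.078, -0.001], [0.078, 0.997, -0.001], [0.001, -0.001, -1.0]]
force: [-0.7, -0.3, -2.3]
finger_gap: 0.0595
```

move_arm --pt "0 0 0.001 0" --pt "0 0 0.002 0" --pt "0 0 0.003 0" --pt "0 0 0.003 0"

```text
t: 15.38
eef_pos: [0.4948, 0.3356, 0.1362]
orientation: [[-0.997, 0.078, 0.002], [0.078, 0.997, 0.001], [-0.002, 0.001, -1.0]]
force: [-1.0, -0.0, 2.9]
finger_gap: 0.0596
```

move_arm --pt "0 0 0 0" --pt "0 0 0 0" --pt "0 0 0 0" --pt "0 0 0 0" --grip 100

```text
t: 15.88
eef_pos: [0.4943, 0.3354, 0.1347]
orientation: [[-0.997, 0.078, 0.0], [0.078, 0.997, -0.0], [-0.0, -0.0, -1.0]]
force: [-0.5, -0.1, 0.3]
finger_gap: 0.0854
```

move_arm --pt "0 0 -0.02 0" --pt "0 0 -0.06 0" --pt "0 0 -0.1 0" --pt "0 0 -0.14 0" --pt "-0.01 -0.02 -0.16 0" --pt "-0.025 -0.06 -0.164 0" --pt "-0.045 -0.11 -0.164 0" --pt "-0.06 -0.16 -0.164 0"

```text
t: 16.88
eef_pos: [0.5419, 0.1698, 0.2987]
orientation: [[-0.997, 0.078, 0.0], [0.078, 0.997, -0.0], [-0.0, -0.0, -1.0]]
force: [1.2, 0.4, 0.8]
finger_gap: 0.0853
```

```bash
python3 - <<'E'
from h import *
s=sense();print(s['t'],s['eef_pos'],shift([.5624,.0555,.30],85.5,s))
s2=dict(s);s2['eef_pos']=np.array([0.5443,-0.093,0.2998]);s2['orientation']=np.array([[-.997,.078,0],[.078,.997,0],[0,0,-1.]])
C=cam('wrist',s2);q=np.array([toz(C,u/1.5625,v/1.5625,.17) for u,v in[(634,253),(735,243),(726,335),(632,343)]])
print(q.round(4),q.mean(0))
for i in range(4): d=q[(i+1)%4]-q[i];print(np.degrees(np.arctan2(d[1],d[0]))%180,np.linalg.norm(d))
E
```

```text
16.875 [0.54192421 0.16977702 0.29867476] (array([-0.0293, -0.1123, -0.0013]), np.float64(0.1))
[[0.5359 0.0309 0.17  ]
 [0.5346 0.0832 0.17  ]
 [0.5864 0.0842 0.17  ]
 [0.5872 0.0328 0.17  ]] [0.56103352 0.05778417 0.17      ]
91.35890481296387 0.052303663909659216
1.1317278780762146 0.05182568577462083
90.8128692528745 0.05149329514932474
2.0366062367879465 0.05133813980277121
```

move_arm --pt "-0.008 -0.03 0 -2" --pt "-0.019 -0.075 0 -4" --pt "-0.028 -0.111 0.005 -5.8" --pt "-0.028 -0.111 0.01 -5.8" --pt "-0.028 -0.111 0.01 -5.8"

```text
t: 17.5
eef_pos: [0.5606, 0.0585, 0.2882]
orientation: [[-1.0, -0.023, -0.001], [-0.023, 1.0, 0.0], [0.001, 0.0, -1.0]]
force: [0.3, 0.8, -0.2]
finger_gap: 0.085
```

```bash
python3 - <<'E'
from h import *
s=sense();im=grab_frame('wrist');C=cam('wrist',s);print(s['t'],s['eef_pos'],np.degrees(np.arctan2(s['orientation'][1,1],s['orientation'][0,1])))
im2=cv2.resize(im[100:300,130:400],None,fx=2.9,fy=2.9,interpolation=cv2.INTER_CUBIC)
p=np.array([.5615,.0565]);a=np.radians(91.3);Y=np.array([np.cos(a),np.sin(a)]);X=np.array([Y[1],-Y[0]])
for z,c in((.17,(0,255,0)),):
  for t in np.linspace(-1,1,30):
    for i,j in((t,1),(t,-1),(1,t),(-1,t)):
      q=p+.027*(i*X+j*Y);u=(proj(C,[*q,z])-[130,100])*2.9;cv2.circle(im2,tuple(int(k) for k in u),1,c,-1)
save(im2,'w3.png')
E
```

```text
17.5 [0.56061526 0.05845199 0.28824181] 91.29635292505108
```

View pics/w3.png

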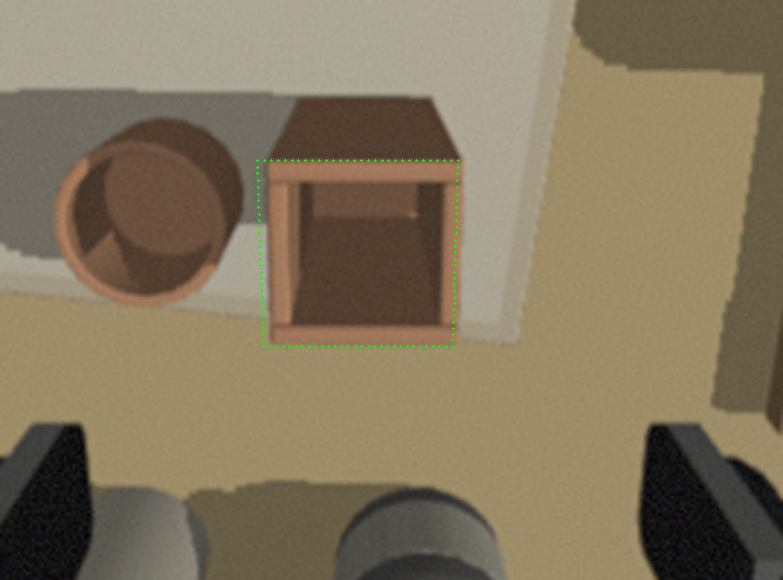

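The square's rim is parallel to the jaws and centred to within 1 mm. Descending, grasping and lifting.

move_arm --pt "0 0 0.02 0" --pt "0 0 0.05 0" --pt "0 0 0.08 0" --pt "0 0 0.105 0" --pt "0 0 0.128 0" --pt "0 0 0.142 0" --pt "0 0 0.148 0" --pt "0 0 0.148 0"

```text
t: 18.55
eef_pos: [0.5611, 0.0586, 0.1411]
orientation: [[-1.0, -0.024, 0.0], [-0.024, 1.0, -0.0], [-0.0, -0.0, -1.0]]
force: [-0.3, -0.1, -0.2]
finger_gap: 0.0852
```

move_arm --pt "0 0 0 0" --pt "0 0 0 0" --pt "0 0 0 0" --pt "0 0 0 0" --pt "0 0 0 0" --grip 45

```text
t: 19.18
eef_pos: [0.5615, 0.0584, 0.1417]
orientation: [[-1.0, -0.023, 0.002], [-0.023, 1.0, 0.0], [-0.002, 0.0, -1.0]]
force: [-0.1, -0.4, 5.1]
finger_gap: 0.0532
```

move_arm --pt "0 0 -0.005 0" --pt "0 0 -0.02 0" --pt "0 0 -0.05 0" --pt "0 0 -0.09 0" --pt "0 0 -0.13 0" --pt "0 0 -0.15 0" --pt "0 0.01 -0.15 0" --pt "0 0.03 -0.15 0"

```text
t: 20.18
eef_pos: [0.5595, 0.0891, 0.2894]
orientation: [[-1.0, -0.022, -0.003], [-0.022, 1.0, -0.0], [0.003, 0.0, -1.0]]
force: [0.1, 0.4, -3.3]
finger_gap: 0.0536
```

move_arm --pt "-0.005 0.025 0 0" --pt "-0.013 0.07 0 0" --pt "-0.022 0.12 0 0" --pt "-0.031 0.17 0 0" --pt "-0.039 0.215 0 0" --pt "-0.045 0.24 0 0" --pt "-0.045 0.246 0.01 0" --pt "-0.045 0.246 0.03 0"

```text
t: 21.18
eef_pos: [0.5988, 0.3366, 0.259]
orientation: [[-1.0, -0.024, -0.001], [-0.024, 1.0, -0.001], [0.001, -0.001, -1.0]]
force: [0.5, -0.0, -3.8]
finger_gap: 0.0534
```

move_arm --pt "0 0 0.03 0" --pt "0 0 0.065 0" --pt "0 0 0.095 0" --pt "0 0 0.117 0" --pt "0 0 0.127 0" --pt "0 0 0.131 0" --pt "0 0 0.133 0" --pt "0 0 0.133 0"

```text
t: 22.18
eef_pos: [0.5997, 0.3355, 0.1285]
orientation: [[-1.0, -0.023, 0.001], [-0.023, 1.0, 0.001], [-0.001, 0.001, -1.0]]
force: [-0.3, -0.6, -4.0]
finger_gap: 0.0532
```

move_arm --pt "0 0 0.001 0" --pt "0 0 0.002 0" --pt "0 0 0.003 0" --pt "0 0 0.003 0"

```text
t: 22.68
eef_pos: [0.5996, 0.3353, 0.1258]
orientation: [[-1.0, -0.023, 0.001], [-0.023, 1.0, 0.0], [-0.001, 0.0, -1.0]]
force: [-2.7, -0.5, 2.6]
finger_gap: 0.0529
```

move_arm --pt "0 0 0 0" --pt "0 0 0 0" --pt "0 0 0 0" --pt "0 0 0 0" --grip 100

```text
t: 23.18
eef_pos: [0.5995, 0.3353, 0.1247]
orientation: [[-1.0, -0.023, 0.0], [-0.023, 1.0, 0.0], [-0.0, 0.0, -1.0]]
force: [0.3, -0.3, 0.6]
finger_gap: 0.0855
```

move_arm --pt "0 0 -0.02 0" --pt "0 0 -0.06 0" --pt "0 0 -0.1 0" --pt "0 0 -0.13 0" --pt "0.003 -0.03 -0.135 0" --pt "0.006 -0.075 -0.135 0" --pt "0.01 -0.13 -0.135 0" --pt "0.015 -0.185 -0.135 0"

```text
t: 24.18
eef_pos: [0.5884, 0.1485, 0.2598]
orientation: [[-1.0, -0.024, 0.0], [-0.024, 1.0, -0.0], [-0.0, -0.0, -1.0]]
force: [0.7, -0.4, -0.6]
finger_gap: 0.0853
```

move_arm --pt "0.004 -0.05 0 0" --pt "0.008 -0.1 0.01 0" --pt "0.012 -0.145 0.02 0" --pt "0.016 -0.17 0.03 0" --pt "0.016 -0.173 0.04 0" --pt "0.016 -0.173 0.04 0"

```text
t: 24.92
eef_pos: [0.5764, -0.023, 0.2189]
orientation: [[-1.0, -0.023, -0.002], [-0.023, 1.0, 0.0], [0.002, 0.0, -1.0]]
force: [0.6, -0.3, 0.3]
finger_gap: 0.0855
```

```bash
python3 - <<'E'
from h import *
s=sense();im=grab_frame('wrist');C=cam('wrist',s);print(s['t'],s['eef_pos'])
im2=cv2.resize(im,(800,600))
for (p,r,z) in [((.5763,-.0237),.031,.098)]:
    for a in np.linspace(0,2*np.pi,60):
        u=proj(C,[p[0]+r*np.cos(a),p[1]+r*np.sin(a),z]);cv2.circle(im2,(int(u[0]*1.5625),int(u[1]*1.5625)),1,(0,255,0),-1)
t=grab_frame('top');h=cv2.resize(t,(400,300));im2[:200,:267]=cv2.resize(t[90:300,60:340],(267,200))
save(im2,'w4.png')
E
```

```text
24.925 [ 0.57638933 -0.023036    0.21891204]
```

View pics/w4.png

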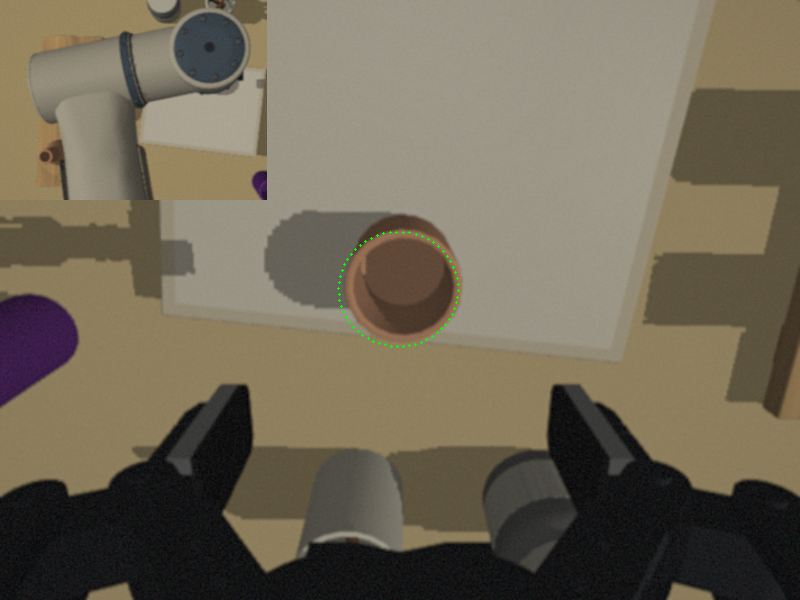

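The cup rim is at (404,286), about 2 mm off the prediction at (400,290). I'll correct by that much, then grasp.

move_arm --pt "0.001 0.001 0.02 0" --pt "0.0015 0.0015 0.05 0" --pt "0.0015 0.0015 0.08 0" --pt "0.0015 0.0015 0.105 0" --pt "0.0015 0.0015 0.128 0" --pt "0.0015 0.0015 0.142 0" --pt "0.0015 0.0015 0.149 0" --pt "0.0015 0.0015 0.149 0"

```text
t: 26.02
eef_pos: [0.5755, -0.0216, 0.0709]
orientation: [[-1.0, -0.024, 0.0], [-0.024, 1.0, -0.0], [-0.0, -0.0, -1.0]]
force: [-0.6, -0.4, 0.4]
finger_gap: 0.0858
```

move_arm --pt "0 0 0 0" --pt "0 0 0 0" --pt "0 0 0 0" --pt "0 0 0 0" --pt "0 0 0 0" --grip 52

```text
t: 26.65
eef_pos: [0.5762, -0.0218, 0.0721]
orientation: [[-1.0, -0.024, 0.003], [-0.024, 1.0, 0.0], [-0.003, 0.0, -1.0]]
force: [-0.5, 0.5, 6.6]
finger_gap: 0.0597
```

move_arm --pt "0 0 -0.005 0" --pt "0 0 -0.02 0" --pt "0 0 -0.05 0" --pt "0 0 -0.09 0" --pt "0 0 -0.13 0" --pt "0 0 -0.15 0" --pt "0 -0.01 -0.15 0" --pt "0.01 -0.03 -0.15 0"

```text
t: 27.65
eef_pos: [0.5652, -0.0526, 0.2194]
orientation: [[-1.0, -0.024, -0.002], [-0.024, 1.0, 0.0], [0.002, 0.0, -1.0]]
force: [0.4, 0.6, -0.5]
finger_gap: 0.0598
```

move_arm --pt "0.012 -0.03 0 0" --pt "0.03 -0.075 0 0" --pt "0.05 -0.125 0 0" --pt "0.07 -0.175 0 0" --pt "0.09 -0.225 0 0" --pt "0.108 -0.27 0 0" --pt "0.12 -0.3 0 0" --pt "0.122 -0.308 0 0"

```text
t: 28.65
eef_pos: [0.4485, -0.3648, 0.2192]
orientation: [[-1.0, -0.02, -0.003], [-0.02, 1.0, 0.001], [0.003, 0.001, -1.0]]
force: [-0.5, 1.4, -0.4]
finger_gap: 0.0599
```

move_arm --pt "0 0 0 0" --pt "0 0 0 0"

```text
t: 28.9
eef_pos: [0.4511, -0.3621, 0.2205]
orientation: [[-1.0, -0.024, -0.0], [-0.024, 1.0, 0.001], [0.0, 0.001, -1.0]]
force: [0.6, -0.4, -0.7]
finger_gap: 0.0599
```

```bash
python3 - <<'E'
from h import *
s=sense();im=grab_frame('wrist');C=cam('wrist',s);print(s['t'],s['eef_pos'])
im2=cv2.resize(im,(800,600))
for r in(.1,.05,.02):
    for a in np.linspace(0,2*np.pi,120):
        u=proj(C,[.4503+r*np.cos(a),-.3634+r*np.sin(a),.062]);cv2.circle(im2,(int(u[0]*1.5625),int(u[1]*1.5625)),1,(0,255,0),-1)
C=cam('top');t=grab_frame('top')
# wheel outline on start-like top view
for d in outline_of('top','banding_wheel')[:2]: print('box',d['conf'],d['box'])
for d in landmark_of('top','banding_wheel')[:2]: r,c=d['pixel'];print(d['conf'],toz(C,c,r,0))
save(im2,'w5.png')
E
```

```text
28.9 [ 0.45109204 -0.36206591  0.22045205]
box 0.76 [375.9, 217.3, 14.9, 32.9]
```

View pics/w5.png

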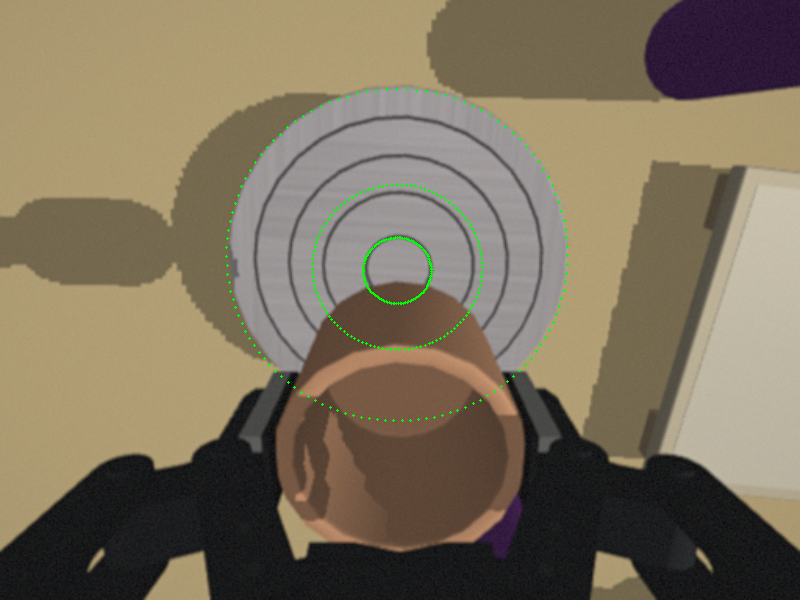

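The wheel matches the overlay within about 1 mm, and the cup hangs centred in the jaws. Lowering.

move_arm --pt "0 -0.001 0.015 0" --pt "0 -0.001 0.04 0" --pt "0 -0.001 0.07 0" --pt "0 -0.001 0.095 0" --pt "0 -0.001 0.112 0" --pt "0 -0.001 0.12 0" --pt "0 -0.001 0.123 0" --pt "0 -0.001 0.124 0"

```text
t: 30.1
eef_pos: [0.4514, -0.364, 0.0971]
orientation: [[-1.0, -0.023, 0.001], [-0.023, 1.0, -0.001], [-0.001, -0.001, -1.0]]
force: [0.2, 0.2, -0.6]
finger_gap: 0.0602
```

move_arm --pt "0 0 0.001 0" --pt "0 0 0.002 0" --pt "0 0 0.003 0" --pt "0 0 0.004 0" --pt "0 0 0.004 0"

```text
t: 30.72
eef_pos: [0.4512, -0.3639, 0.0941]
orientation: [[-1.0, -0.024, 0.001], [-0.024, 1.0, -0.001], [-0.001, -0.001, -1.0]]
force: [-2.0, 2.3, 6.2]
finger_gap: 0.0596
```

Contact, about 7 N. Releasing and rising.

move_arm --pt "0 0 0 0" --pt "0 0 0 0" --pt "0 0 0 0" --pt "0 0 0 0" --grip 100

```text
t: 31.22
eef_pos: [0.4511, -0.3638, 0.0926]
orientation: [[-1.0, -0.023, -0.0], [-0.023, 1.0, 0.0], [0.0, 0.0, -1.0]]
force: [-0.8, -0.4, -0.0]
finger_gap: 0.0853
```

move_arm --pt "0 0 -0.01 0" --pt "0 0 -0.03 0" --pt "0 0 -0.06 0" --pt "0 0 -0.1 0" --pt "0 0 -0.14 0" --pt "0 0 -0.18 0" --pt "0 0.01 -0.2 0" --pt "0 0.04 -0.21 0"

```text
t: 32.22
eef_pos: [0.4503, -0.3243, 0.3046]
orientation: [[-1.0, -0.021, 0.002], [-0.021, 1.0, -0.001], [-0.002, -0.001, -1.0]]
force: [0.2, 1.1, -0.3]
finger_gap: 0.0854
```

```bash
python3 - <<'E'
from h import *
s=sense();im=grab_frame('wrist');C=cam('wrist',s);print(s['t'],s['eef_pos'],np.round(s['joint_pos']))
im2=cv2.resize(im,(800,600))
for r,z in((.1,.062),(.031,.12)):
    for a in np.linspace(0,2*np.pi,120):
        u=proj(C,[.4503+r*np.cos(a),-.3634+r*np.sin(a),z]);cv2.circle(im2,(int(u[0]*1.5625),int(u[1]*1.5625)),1,(0,255,0),-1)
save(im2,'w6.png')
print('sq',shift([.5998,.3353,.30],91.3,s))
E
```

```text
32.225 [ 0.45030598 -0.32434397  0.30459169] [-20.  15.  15.   0. -90. -69.]
sq (array([-0.1636,  0.6563,  0.004 ]), np.float64(-0.1))
```

View pics/w6.png

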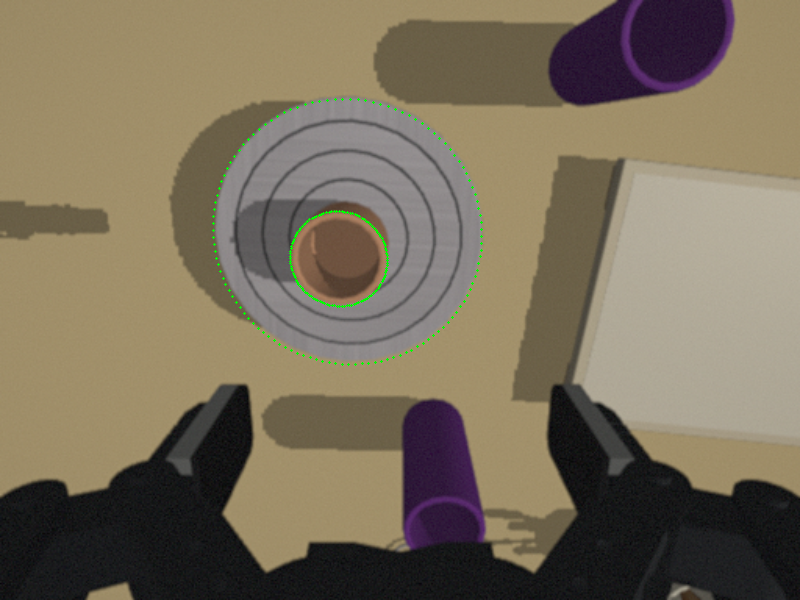

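The cup stands in the middle of the wheel, its rim on the predicted circle at (340,258). Next the pots go back, starting with the square one.

move_arm --pt "-0.008 0.03 -0.005 0" --pt "-0.02 0.08 -0.01 0" --pt "-0.034 0.135 -0.01 0" --pt "-0.049 0.195 -0.01 0" --pt "-0.064 0.255 -0.01 0" --pt "-0.079 0.315 -0.01 0" --pt "-0.094 0.375 -0.01 0" --pt "-0.109 0.435 -0.01 0"

```text
t: 33.28
eef_pos: [0.5491, 0.1155, 0.3138]
orientation: [[-1.0, -0.023, 0.001], [-0.023, 1.0, 0.0], [-0.001, 0.0, -1.0]]
force: [0.5, -0.3, 0.3]
finger_gap: 0.0856
```

move_arm --pt "-0.015 0.06 0 0" --pt "-0.03 0.12 0 0" --pt "-0.044 0.175 0 0" --pt "-0.053 0.21 0.01 0" --pt "-0.056 0.221 0.03 0" --pt "-0.056 0.221 0.05 0" --pt "-0.056 0.221 0.05 0"

```text
t: 34.15
eef_pos: [0.5993, 0.3356, 0.2614]
orientation: [[-1.0, -0.024, -0.003], [-0.024, 1.0, -0.002], [0.003, -0.002, -1.0]]
force: [0.0, -0.3, -0.4]
finger_gap: 0.0859
```

```bash
python3 - <<'E'
from h import *
s=sense();im=grab_frame('wrist');C=cam('wrist',s);print(s['t'],s['eef_pos'],shift([.5998,.3353,.125],91.3,s))
im2=cv2.resize(im,(800,600))
def dot(q): cv2.circle(im2,tuple(int(k*1.5625) for k in proj(C,q)),1,(0,255,0),-1)
for a in np.linspace(0,2*np.pi,90): dot([.4945+.03*np.cos(a),.3354+.03*np.sin(a),.164]);dot([.388+.017*np.cos(a),.3348+.017*np.sin(a),.179])
p=np.array([.5998,.3353]);a=np.radians(91.3);Y=np.array([np.cos(a),np.sin(a)]);X=np.array([Y[1],-Y[0]])
for t in np.linspace(-1,1,30):
    for i,j in((t,1),(t,-1),(1,t),(-1,t)): dot([*(p+.027*(i*X+j*Y)),.154])
save(im2,'w7.png')
E
```

```text
34.15 [0.59926493 0.33555094 0.26136924] (array([-0.0009,  0.    ,  0.1364]), np.float64(0.0))
```

View pics/w7.png

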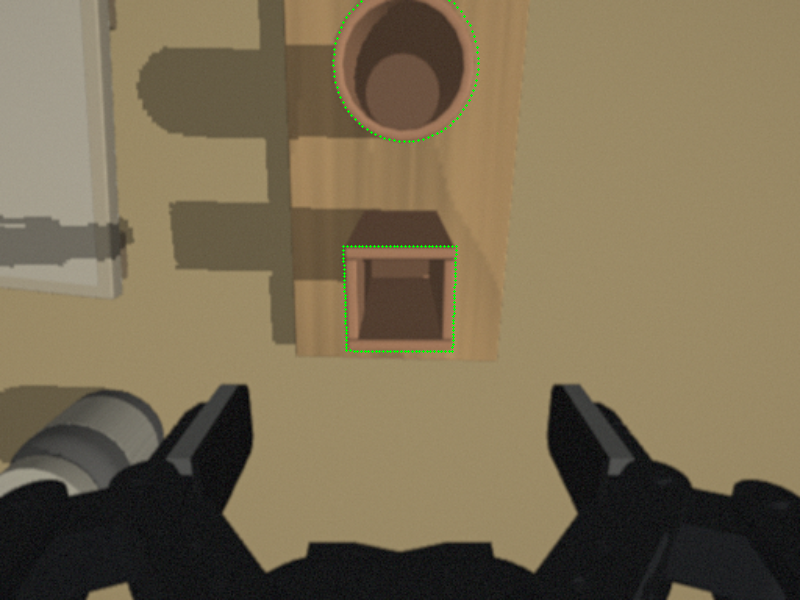

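All three pots stand upright where I expected on the board; the square rim is at (400,299). Grasping the square and moving it back by the reverse shift.

move_arm --pt "0 0 0.02 0" --pt "0 0 0.05 0" --pt "0 0 0.08 0" --pt "0 0 0.105 0" --pt "0 0 0.125 0" --pt "0 0 0.134 0" --pt "0 0 0.138 0" --pt "0 0 0.138 0"

```text
t: 35.2
eef_pos: [0.6004, 0.336, 0.1257]
orientation: [[-1.0, -0.023, 0.001], [-0.023, 1.0, 0.001], [-0.001, 0.001, -1.0]]
force: [-0.4, -0.5, 0.4]
finger_gap: 0.0853
```

move_arm --pt "0 0 0 0" --pt "0 0 0 0" --pt "0 0 0 0" --pt "0 0 0 0" --pt "0 0 0 0" --grip 45

```text
t: 35.83
eef_pos: [0.6004, 0.3358, 0.1257]
orientation: [[-1.0, -0.023, 0.001], [-0.023, 1.0, 0.0], [-0.001, 0.0, -1.0]]
force: [-0.2, -0.7, 5.3]
finger_gap: 0.0536
```

move_arm --pt "0 0 -0.005 0" --pt "0 0 -0.02 0" --pt "0 0 -0.05 0" --pt "0 0 -0.085 0" --pt "0 0 -0.11 0" --pt "0 -0.005 -0.12 0" --pt "0.004 -0.025 -0.12 0" --pt "0.01 -0.065 -0.12 0"

```text
t: 36.83
eef_pos: [0.5907, 0.2706, 0.2429]
orientation: [[-1.0, -0.025, -0.003], [-0.025, 1.0, -0.001], [0.003, -0.001, -1.0]]
force: [0.8, -0.0, -4.3]
finger_gap: 0.0532
```

move_arm --pt "0.008 -0.045 0 0" --pt "0.016 -0.095 0 0" --pt "0.024 -0.14 0 0" --pt "0.031 -0.18 0 0" --pt "0.035 -0.205 0 0" --pt "0.035 -0.211 0 0" --pt "0.035 -0.211 0.01 0" --pt "0.035 -0.211 0.03 0"

```text
t: 37.83
eef_pos: [0.5616, 0.0598, 0.214]
orientation: [[-1.0, -0.024, 0.001], [-0.024, 1.0, 0.001], [-0.001, 0.001, -1.0]]
force: [0.4, 0.1, -4.7]
finger_gap: 0.0531
```

move_arm --pt "0 -0.0005 0.02 0" --pt "0 -0.0005 0.045 0" --pt "0 -0.0005 0.06 0" --pt "0 -0.0005 0.066 0" --pt "0 -0.0005 0.069 0" --pt "0 -0.0005 0.07 0" --pt "0 -0.0005 0.07 0"

```text
t: 38.7
eef_pos: [0.5617, 0.0584, 0.1453]
orientation: [[-1.0, -0.023, 0.001], [-0.023, 1.0, 0.0], [-0.001, 0.0, -1.0]]
force: [-0.2, 0.8, -4.1]
finger_gap: 0.053
```

move_arm --pt "0 0 0.001 0" --pt "0 0 0.002 0" --pt "0 0 0.003 0" --pt "0 0 0.004 0" --pt "0 0 0.004 0"

```text
t: 39.33
eef_pos: [0.5615, 0.0583, 0.1416]
orientation: [[-1.0, -0.023, 0.001], [-0.023, 1.0, -0.0], [-0.001, -0.0, -1.0]]
force: [-3.1, 0.6, 4.6]
finger_gap: 0.0535
```

move_arm --pt "0 0 0 0" --pt "0 0 0 0" --pt "0 0 0 0" --pt "0 0 0 0" --grip 100

```text
t: 39.83
eef_pos: [0.5614, 0.0584, 0.1407]
orientation: [[-1.0, -0.023, 0.0], [-0.023, 1.0, -0.0], [-0.0, -0.0, -1.0]]
force: [-0.5, -0.3, 0.5]
finger_gap: 0.0857
```

move_arm --pt "0 0 -0.02 0" --pt "0 0 -0.06 0" --pt "0 0 -0.1 0" --pt "0 0 -0.13 0" --pt "0.005 0.02 -0.13 0" --pt "0.015 0.06 -0.13 0" --pt "0.025 0.11 -0.13 0" --pt "0.035 0.16 -0.13 0"

```text
t: 40.83
eef_pos: [0.5222, 0.2188, 0.2709]
orientation: [[-1.0, -0.023, 0.0], [-0.023, 1.0, 0.0], [-0.0, 0.0, -1.0]]
force: [0.4, -0.8, 0.4]
finger_gap: 0.0856
```

move_arm --pt "0.01 0.045 0 0" --pt "0.019 0.085 0 0" --pt "0.025 0.11 0 0" --pt "0.026 0.119 0 0" --pt "0.026 0.119 0 0" --pt "0.026 0.119 0 0"

```text
t: 41.58
eef_pos: [0.4943, 0.335, 0.2709]
orientation: [[-1.0, -0.022, 0.0], [-0.022, 1.0, -0.0], [-0.0, -0.0, -1.0]]
force: [-0.4, 0.1, 0.5]
finger_gap: 0.085
```

```bash
python3 - <<'E'
from h import *
s=sense();print(s['t'],s['eef_pos'],shift([.4945,.3354,.135],91.3,s))
E
```

```text
41.575 [0.49426242 0.33499052 0.27090003] (array([-0.0002,  0.0004,  0.1359]), np.float64(-0.0))
```

move_arm --pt "0 0.0004 0.02 0" --pt "0 0.0004 0.05 0" --pt "0 0.0004 0.08 0" --pt "0 0.0004 0.105 0" --pt "0 0.0004 0.124 0" --pt "0 0.0004 0.133 0" --pt "0 0.0004 0.136 0" --pt "0 0.0004 0.136 0"

```text
t: 42.58
eef_pos: [0.4943, 0.3362, 0.1354]
orientation: [[-1.0, -0.023, 0.001], [-0.023, 1.0, 0.001], [-0.001, 0.001, -1.0]]
force: [-0.7, 0.3, -0.2]
finger_gap: 0.0855
```

move_arm --pt "0 0 0 0" --pt "0 0 0 0" --pt "0 0 0 0" --pt "0 0 0 0" --pt "0 0 0 0" --grip 50

```text
t: 43.2
eef_pos: [0.4944, 0.3362, 0.136]
orientation: [[-1.0, -0.023, 0.002], [-0.023, 1.0, 0.0], [-0.002, 0.0, -1.0]]
force: [-0.1, -1.0, 6.2]
finger_gap: 0.0597
```

move_arm --pt "0 0 -0.005 0" --pt "0 0 -0.02 0" --pt "0 0 -0.05 0" --pt "0 0 -0.09 0" --pt "0 0 -0.135 0" --pt "0 0 -0.17 0" --pt "0 0 -0.19 0" --pt "-0.001 -0.01 -0.19 0"

```text
t: 44.2
eef_pos: [0.4954, 0.3268, 0.3264]
orientation: [[-1.0, -0.024, 0.002], [-0.024, 1.0, 0.003], [-0.002, 0.003, -1.0]]
force: [-0.1, 0.5, -3.7]
finger_gap: 0.0598
```

move_arm --pt "-0.003 -0.03 0 0" --pt "-0.007 -0.075 0 0" --pt "-0.012 -0.125 0 0" --pt "-0.017 -0.18 0 0" --pt "-0.022 -0.235 0 0" --pt "-0.027 -0.29 0 0" --pt "-0.032 -0.34 0 0" --pt "-0.036 -0.385 0 0"

```text
t: 45.2
eef_pos: [0.539, -0.06, 0.3235]
orientation: [[-1.0, -0.022, -0.002], [-0.022, 1.0, 0.0], [0.002, 0.0, -1.0]]
force: [1.6, 0.3, -3.0]
finger_gap: 0.0598
```

move_arm --pt "-0.002 -0.025 0 0" --pt "-0.003 -0.0345 0.01 0" --pt "-0.003 -0.0345 0.04 0" --pt "-0.003 -0.0345 0.08 0" --pt "-0.003 -0.0345 0.12 0" --pt "-0.003 -0.0345 0.15 0" --pt "-0.003 -0.0345 0.167 0" --pt "-0.003 -0.0345 0.17 0"

```text
t: 46.2
eef_pos: [0.5423, -0.0918, 0.1527]
orientation: [[-1.0, -0.024, -0.004], [-0.024, 1.0, 0.0], [0.004, 0.0, -1.0]]
force: [0.6, -0.7, -2.9]
finger_gap: 0.0598
```

```bash
python3 - <<'E'
from h import *
s=sense();print(s['t'],s['eef_pos'],s['force'],shift([.5443,-.093,.151],91.3,s))
E
```

```text
46.2 [ 0.54225059 -0.0918456   0.15274872] [ 0.61604079 -0.67841754 -2.91706108] (array([-0.002 , -0.0012,  0.0017]), np.float64(0.0))
```

move_arm --pt "0 0 0.001 0" --pt "0 0 0.001 0" --pt "0 0 0.001 0"

```text
t: 46.58
eef_pos: [0.5441, -0.0921, 0.1543]
orientation: [[-1.0, -0.023, 0.001], [-0.023, 1.0, 0.0], [-0.001, 0.0, -1.0]]
force: [-0.0, -0.0, -3.5]
finger_gap: 0.0597
```

move_arm --pt "0 -0.0007 0.001 0" --pt "0 -0.0007 0.002 0" --pt "0 -0.0007 0.003 0" --pt "0 -0.0007 0.004 0" --pt "0 -0.0007 0.004 0"

```text
t: 47.2
eef_pos: [0.5447, -0.0931, 0.152]
orientation: [[-1.0, -0.024, 0.003], [-0.024, 1.0, -0.001], [-0.003, -0.001, -1.0]]
force: [-2.2, 1.5, 8.8]
finger_gap: 0.0598
```

move_arm --pt "0 0 0 0" --pt "0 0 0 0" --pt "0 0 0 0" --pt "0 0 0 0" --grip 100

```text
t: 47.7
eef_pos: [0.5439, -0.0929, 0.1496]
orientation: [[-1.0, -0.023, -0.0], [-0.023, 1.0, -0.0], [0.0, -0.0, -1.0]]
force: [0.2, -0.4, 1.0]
finger_gap: 0.0856
```

move_arm --pt "0 0 -0.02 0" --pt "0 0 -0.06 0" --pt "0 0 -0.1 0" --pt "0 0 -0.135 0" --pt "0.01 0.02 -0.15 0" --pt "0.025 0.06 -0.15 0" --pt "0.04 0.105 -0.15 0" --pt "0.055 0.155 -0.15 0"

```text
t: 48.7
eef_pos: [0.4846, 0.0618, 0.2998]
orientation: [[-1.0, -0.022, 0.0], [-0.022, 1.0, 0.0], [-0.0, 0.0, -1.0]]
force: [0.7, 1.1, -0.2]
finger_gap: 0.0854
```

move_arm --pt "0.017 0.052 0 0" --pt "0.034 0.104 0 0" --pt "0.052 0.156 0 0" --pt "0.07 0.21 0 0" --pt "0.083 0.25 0 0" --pt "0.091 0.275 0 0" --pt "0.091 0.276 0 0" --pt "0.091 0.276 0 0"

```text
t: 49.7
eef_pos: [0.388, 0.3342, 0.2997]
orientation: [[-1.0, -0.023, 0.0], [-0.023, 1.0, -0.0], [-0.0, -0.0, -1.0]]
force: [-0.4, -0.6, -0.2]
finger_gap: 0.0858
```

```bash
python3 - <<'E'
from h import *
s=sense();print(s['t'],s['eef_pos'],shift([.388,.3348,.151],91.3,s))
E
```

```text
49.7 [0.38804897 0.33423953 0.29974056] (array([0.    , 0.0006, 0.1487]), np.float64(0.0))
```

move_arm --pt "0 0.0006 0.02 0" --pt "0 0.0006 0.05 0" --pt "0 0.0006 0.085 0" --pt "0 0.0006 0.115 0" --pt "0 0.0006 0.136 0" --pt "0 0.0006 0.146 0" --pt "0 0.0006 0.149 0" --pt "0 0.0006 0.149 0"

```text
t: 50.7
eef_pos: [0.3883, 0.3353, 0.1515]
orientation: [[-1.0, -0.023, 0.001], [-0.023, 1.0, 0.001], [-0.001, 0.001, -1.0]]
force: [-0.1, 0.1, 1.1]
finger_gap: 0.0857
```

move_arm --pt "0 0 0 0" --pt "0 0 0 0" --pt "0 0 0 0" --pt "0 0 0 0" --pt "0 0 0 0" --pt "0 0 0 0" --grip 20

```text
t: 51.45
eef_pos: [0.3882, 0.3356, 0.1512]
orientation: [[-1.0, -0.023, 0.001], [-0.023, 1.0, 0.001], [-0.001, 0.001, -1.0]]
force: [-0.3, 2.1, 2.5]
finger_gap: 0.0324
```

move_arm --pt "0 0 -0.005 0" --pt "0 0 -0.02 0" --pt "0 0 -0.05 0" --pt "0 0 -0.09 0" --pt "0 0 -0.13 0" --pt "0 0 -0.16 0" --pt "-0.003 -0.01 -0.17 0" --pt "-0.01 -0.035 -0.17 0"

```text
t: 52.45
eef_pos: [0.3985, 0.3001, 0.3206]
orientation: [[-1.0, -0.024, -0.001], [-0.024, 1.0, -0.0], [0.001, -0.0, -1.0]]
force: [0.7, 0.0, -4.1]
finger_gap: 0.0319
```

move_arm --pt "-0.013 -0.045 0 0" --pt "-0.027 -0.095 0 0" --pt "-0.042 -0.145 0 0" --pt "-0.057 -0.195 0 0" --pt "-0.072 -0.245 0 0" --pt "-0.084 -0.29 0 0" --pt "-0.091 -0.313 0 0" --pt "-0.092 -0.317 0.01 0"

```text
t: 53.45
eef_pos: [0.4978, -0.0162, 0.3099]
orientation: [[-1.0, -0.02, -0.001], [-0.02, 1.0, -0.0], [0.001, -0.0, -1.0]]
force: [-0.1, 0.6, -3.9]
finger_gap: 0.0324
```

move_arm --pt "0 0 0.03 0" --pt "0 0 0.065 0" --pt "0 0 0.1 0" --pt "0 0 0.125 0" --pt "0 0 0.135 0" --pt "0 0 0.139 0" --pt "0 0 0.14 0" --pt "0 0 0.14 0"

```text
t: 54.45
eef_pos: [0.4985, -0.0142, 0.1715]
orientation: [[-1.0, -0.023, 0.002], [-0.023, 1.0, 0.0], [-0.002, 0.0, -1.0]]
force: [-0.6, -0.8, -3.2]
finger_gap: 0.0319
```

```bash
python3 - <<'E'
from h import *
im=cv2.imread('pics/top.png');C=cam('top')
h=im.astype(int);m=((h[...,2]-h[...,0]>28)&(h[...,2]-h[...,1]>22)).astype(np.uint8)
roi=np.zeros_like(m);roi[305:348,397:447]=1;m&=roi
cs=max(cv2.findContours(m,0,1)[0],key=cv2.contourArea);hull=cs.reshape(-1,2).astype(float)
from scipy.optimize import least_squares
print(cv2.contourArea(cs),cv2.minEnclosingCircle(cs))
# model silhouette: union of body discs at z=.04..110 r31 & neck at .195 -> convex hull fit by extents
def sil(p):
    pts=[]
    for z,r in((.04,.031),(.11,.031),(.148,.017),(.195,.017)):
        for a in np.linspace(0,2*np.pi,60): pts.append((proj(C,[p[0]+r*np.cos(a),p[1]+r*np.sin(a),z])+.5)*1.5625-.5)
    return np.array(pts)
q=hull
print('obs',q.min(0),q.max(0))
for y in(-.0121,-.0149):
  s=sil((.4985,y));print(y,s.min(0).round(1),s.max(0).round(1))
E
```

```text
931.5 ((419.5204162597656, 324.2550964355469), 18.806549072265625)
obs [402. 306.] [437. 343.]
-0.0121 [400.7 304.1] [442.9 346.3]
-0.0149 [402.6 304.1] [444.8 346.4]
```

move_arm --pt "0 0.0008 0.001 0" --pt "0 0.0008 0.002 0" --pt "0 0.0008 0.003 0" --pt "0 0.0008 0.004 0" --pt "0 0.0008 0.004 0"

```text
t: 55.08
eef_pos: [0.4981, -0.0136, 0.1672]
orientation: [[-1.0, -0.023, 0.001], [-0.023, 1.0, -0.0], [-0.001, -0.0, -1.0]]
force: [-1.3, 1.0, 1.1]
finger_gap: 0.032
```

move_arm --pt "0 0 0 0" --pt "0 0 0 0" --pt "0 0 0 0" --pt "0 0 0 0" --grip 100

```text
t: 55.58
eef_pos: [0.4981, -0.0136, 0.1668]
orientation: [[-1.0, -0.023, 0.0], [-0.023, 1.0, 0.0], [-0.0, 0.0, -1.0]]
force: [-0.6, -0.6, -0.6]
finger_gap: 0.085
```

move_arm --pt "0 0 -0.02 0" --pt "0 0 -0.06 0" --pt "0 0 -0.1 0" --pt "0 0 -0.14 0" --pt "0.02 -0.02 -0.15 0" --pt "0.05 -0.05 -0.15 0" --pt "0.08 -0.09 -0.15 0" --pt "0.11 -0.14 -0.15 0"

```text
t: 56.58
eef_pos: [0.3903, -0.1568, 0.317]
orientation: [[-1.0, -0.025, 0.001], [-0.025, 1.0, -0.0], [-0.001, -0.0, -1.0]]
force: [1.1, -1.9, 0.5]
finger_gap: 0.0852
```

move_arm --pt "0.03 -0.045 0 0" --pt "0.06 -0.09 0 0" --pt "0.09 -0.135 0 0" --pt "0.12 -0.18 0 0" --pt "0.15 -0.23 0 0" --pt "0.17 -0.28 0 0" --pt "0.18 -0.32 0 0" --pt "0.18 -0.33 0 0"

```text
t: 57.58
eef_pos: [0.2179, -0.4919, 0.3156]
orientation: [[-1.0, -0.02, -0.001], [-0.02, 1.0, 0.001], [0.001, 0.001, -1.0]]
force: [-0.3, 0.2, 0.3]
finger_gap: 0.0856
```

```bash
python3 - <<'E'
from h import *
s=sense();print(s['t'],s['eef_pos'])
t=cv2.resize(grab_frame('top'),(800,600));sd=cv2.resize(grab_frame('side'),(800,600))
o=cv2.cvtColor(cv2.imread('pics/top.png'),cv2.COLOR_BGR2RGB);C=cam('top')
for n,(x,y,w) in dict(cyl=(481,293,26),bot=(421,325,24),sq=(374,278,24),jar=(362,143,34),brush=(453,146,34),purA=(610,235,36),purB=(535,450,36)).items():
    a=o[y-w:y+w,x-w:x+w];b=t[y-w-10:y+w+10,x-w-10:x+w+10]
    r=cv2.matchTemplate(b,a,cv2.TM_CCOEFF_NORMED);_,v,_,l=cv2.minMaxLoc(r);print(n,np.array(l)-10,round(v,3))
side=np.hstack([o[220:400,310:540],t[220:400,310:540]])
side=cv2.resize(side,(800,313));sc=cv2.resize(sd[150:430,230:640],(400,273));tc=cv2.resize(t[100:500,140:740],(400,267))
o2=np.zeros((586,800,3),np.uint8);o2[:313]=side;o2[313:,:400]=sc;o2[313:580,400:]=tc
save(o2,'fin.png')
E
```

```text
57.575 [ 0.21792857 -0.49189737  0.3155727 ]
cyl [ 0 -1] 0.945
bot [0 0] 0.996
sq [0 0] 0.994
jar [0 0] 0.997
brush [0 0] 0.994
purA [0 0] 0.996
purB [0 0] 0.996
```

View pics/fin.png

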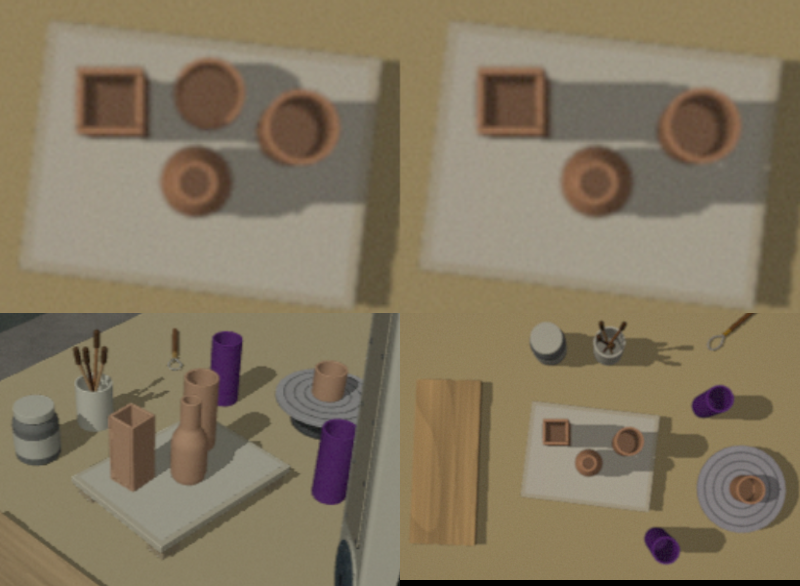

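The final picture shows all three pots upright on their old spots and the cup on the wheel. Before and after differ by at most 1 px, and the bystanders have not moved. Handing in.

```bash
python3 -c "
from workcell import *
s=sense();print(s['t'],s['force']);print(finish_job())"
```

```text
57.675 [0.77068381 0.19893037 1.24039069]
the job is handed in; nothing more can be done
None
```

The job is done and handed in at about 58 s. I moved the bottle, cylinder and square vases to the ware board, then stood the cup in the middle of the banding wheel. After that I put the square, cylinder and bottle back on their spots, in that order.

**Pots:** In the before/after top images the bottle and square match to 0 px. The cylinder matches to 1 px, about 1.6 mm; its match was weaker (0.945 against 0.99 or better for the rest). All three stand upright.

**Cup:** Its rim lay on the predicted circle around the wheel's middle, within about 1–2 mm.

**Bystanders:** The glaze jar, brush pot and both purple look-alikes have not moved. The arm is clear of everything.

**Checks that disagreed or failed:**
- **Bottle position:** The first grasp put it at y = -15 mm, while my first image estimate was -12 mm. I set it back in between, at about -13.6 mm.
- **Detection networks:** They missed the bottle once, and later returned only a small box for the wheel while the arm partly hid it. I relied on my own measurements instead.

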